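# Cool down the drying box and hold its lid open

## Robot

A 7-joint arm with a two-finger parallel gripper is mounted at the origin on the work surface. World frame = base frame: x ahead of the robot, y to its left, z up, the work surface at z = 0. Lengths are in mm, angles in rad, forces in N, time in s.
With the tool pointing down it reaches from about 400 to 875 mm from the base axis. Payload 4.4 kg.
Tool frame: the origin (TCP) lies midway between the tips of the shut fingers; the grasp point (between the pads) lies 19 mm behind it; z points along the fingers, y is the direction in which the jaws open and shut (so a half turn about z gives the same grasp; the last joint's range is limited). The gripper opens to 85 mm and grips with 20 to 120 N. Pads are 22 mm wide; open, the fingers measure 114 mm over their backs; the gripper's body (76 mm by 85 mm) begins 54 mm behind the grasp point. The pads swing forward as they close: fully open they stand 13 mm farther back than shut.
Start: joints at [-1.353, 0.628, 0.038, 1.517, -0.027, 0.996, -0.02], TCP at [181.979, 624.02, 231.313] pointing down, gripper open.
Joint ranges: [-3.06, 3.06], [-0.37, 2.12], [-1.25, 1.32], [0.18, 2.47], [-1.1, 4.24], [0.23, 1.98], [-2.94, 2.94]. Speed limits (rad/s): [2.57, 2.57, 3.14, 3.14, 3.14, 3.14, 3.14].

## Interface

Orientations are given as [roll, pitch, yaw] about the fixed x, y, z axes, in that order (R = Rz(yaw) Ry(pitch) Rx(roll)).
In Python, from cell import ctrl, vision gives the robot as it stands.
- The arm moves only by the tool play_rows, never from a script. Its arguments are lists of equal length, an entry for each row: "slide": the shift along the tool's x, y, z in mm, a list of three; "turn": the turn about the tool's z in rad; "fingers": the opening, from 0 (shut) to 1 (fully open). A call has 1 to 5 rows; each row is the pose to reach, as a shift and turn from the pose measured when the call began, along the tool's axes at that moment; what a row does not reach only later rows make up. A row lasts 1/8 s, in which the tool goes at most 62.5 mm and 10.7 degrees, less where a joint would pass 70% of its speed; a pose out of reach is approached as far as the arm can. A call with a gripper value outside its range is refused whole. The fingers move at their own pace and stop on an object; the grip force is fixed at half the most. Time passes only in rows, so rows that repeat a pose let the fingers close. It gives the time, the measured TCP pose, the force and the opening at its end, in the units of the state.
- ctrl.read_state(): the state, without advancing time (a new reading comes with each control period).
- vision.get_image(name): name is "scene" or "top"; returns (picture, depth): 480x640x3 uint8, blue, green, red; 480x640 float32, mm along the optical axis (not along the pixel's ray), 0 where there is no reading.
- vision.camera_params(name): a dict with "fx", "fy", "cx", "cy" (pixels), "position" and "rotation" of the camera in the world. Camera axes: x right, y up, looking along -z (the intrinsics and any distortion apply to the point x, -y, -z); pixel columns grow to the right and rows downward; lengths in mm; the calibration is good to about 2 mm. A picture is of the moment at which its call begins. camera_params takes no time and is no camera call.
- ctrl.finish_job(): hands the job in, once; it reports no verdict.
The state is a dict: "clock": time; "qpos": joint angles; "qd": joint speeds; "tau": joint torques, N m; "eef_pos": TCP position; "tool_rot": TCP orientation; "force": force on the tool from outside, world axes, zero at the start; "torque": the same for the moment, N m; "width": finger opening in mm.
Only numpy, scipy, OpenCV 4.12 (cv2) and the standard library are available. Lean on these libraries where they do the work, as an engineer would, in place of code of your own. Each camera call takes 0.05 s, during which the arm holds its last target.

## Task

The painted ornaments in the drying box are dry: turn the box's selector knob back from heat to the blue cool-air mark, and only after that raise the lid by the black bar of its front handle to about 60 degrees open, so that a workmate can reach in and lift the ornaments out. The lid has no stay and falls shut by itself, so finish while still holding it by that bar, steady at that angle: do not let go. Leave the jar, cup, tape roll and brush standing where they are.

Things in the scene. Friction and masses are not known exactly. Their poses are not given: they have to be found in the camera images.
- dryer: Bench-top warm-air drying box, fixed, 190 mm deep (x), 420 wide (y), 132 high; its front faces its own -x, towards the robot. Origin at table height under the chamber's middle. White chamber with lid: y -150 to +150 mm. Grey console with black top panel and selector: y -270 to -150 mm (right, seen from the robot); panel level with the shut lid's top, 133 mm up.
- selector_grip (a point): Middle of the grip bar of the selector knob, on the knob's upright axis and 17.5 mm above the panel. Knob: grey skirt disc 48 mm in diameter and 5 mm high, on it an upright bar 46 mm long, 13 mm thick, from 4 to 31 mm above the panel, with a white pointer line on one half. Pinch the bar across its 13 mm.
- selector (a joint): Knob angle, rad, growing clockwise from above. It snaps to four detents marked by coloured dots: 0 white (off), 0.6 blue (cool air), 1.2 orange (low heat), 1.8 red (high heat). In the dryer's frame the pointer and the bar's long side lie at the angle 0.9 - value from +x, anticlockwise from above. Starts on orange or red. About 0.12 N m turns it past a detent.
- lid_handle: The lid's bar handle: round black grip tube, 12 mm in diameter, 132 long, along the dryer's y, swivelling between two flat dark arms, 39 mm clear of the lid's front edge. Origin at the middle of the tube's axis: lid shut, 127 mm above the table, 145 mm in front of the dryer's origin, nothing below. Pinched from above, the tube lets the lid turn while the fingers stay upright.
- lid_hinge (a point): Middle of the lid's hinge axis, which runs along the dryer's y at the chamber's rear top edge, 120 mm above the table, 97 mm behind the dryer's origin. The bar's axis is 242 mm from it.
- lid (a joint): Lid opening angle in rad: 0 shut, 1.047 is 60 degrees, stop at 1.4. The front edge swings up and away from the robot. The lid (aluminium frame 194 x 300 x 14 mm with a clear window, about 0.4 to 0.8 kg) falls shut from any angle.
- glitter_jar: Bystander: amber jar with white cap, 64 mm in diameter, 85 mm high, origin under its middle.
- mixing_cup: Bystander: empty white cup, 72 mm in diameter, 85 mm high, origin under its middle.
- tape_roll: Bystander: roll of paper tape lying flat, 90 mm in diameter, 30 mm high, origin under its middle.
- paint_brush: Bystander: paint brush 190 mm long lying flat, along its own x, origin under its middle.

How it is judged:
By the outcome, as a careful person would: the job done as asked, in the order asked, and still so for the second after the job is handed in, while the arm keeps its last pose, push and grip.
It also fails if it takes over 54 s, if anything falls off the work surface, if the arm or the gripper's body presses on something with over 40 N, if the wrist force passes 120 N, or if a joint passes its speed limit or range.

## Working session

There is one attempt and no reset: what is moved stays moved. The work goes in short steps, Python scripts to look and compute and a tool call to move; the robot and the scene stay as the last step left them, time stands still between calls to the robot, and variables do not carry over. Pictures are saved under pics/ and viewed, and the job is handed in when it is done.

Besides the shell and the picture viewer there is one more tool, called after ">>>" as name(argument=value, ...), one argument or row to a line, values as JSON. play_rows: Moves the arm, as the interface text tells. Its arguments: {"type":"object","properties":{"slide":{"type":"array"},"turn":{"type":"array"},"fingers":{"type":"array"}},"required":["slide","turn","fingers"]}

```bash
ls; mkdir -p pics
python3 - <<'E'
from cell import ctrl, vision
import cv2,numpy as np
print(ctrl.read_state())
for n in("scene","top"):
    im,d=vision.get_image(n); cv2.imwrite(f"pics/{n}0.png",im); np.save(f"pics/{n}0.npy",d); print(n,vision.camera_params(n))
E
```

```text
pics
{'clock': 0.0, 'qpos': array([-1.3528204 ,  0.62933991,  0.03842088,  1.51839366, -0.0269963 ,
        0.9962712 , -0.0199825 ]), 'qd': array([ 0.00058561,  0.00070524,  0.00179154,  0.00025455,  0.0014666 ,
        0.00047967, -0.00018579]), 'tau': array([ 2.28793515e-04, -5.63407731e+01,  1.22580182e+00, -1.93449497e+01,
        1.08914720e-02,  1.01507152e-02, -1.75948549e-05]), 'eef_pos': array([181.77417102, 623.40982841, 230.38451678]), 'tool_rot': array([-3.13969796e+00,  1.57786346e-05,  2.85785272e+00]), 'force': array([-0.03565365,  0.30591669, -0.23157823]), 'torque': array([ 0.03371539,  0.04640345, -0.04052436]), 'width': 85.30022643260283}
scene {'fx': 450.6077623765916, 'fy': 450.6077623765916, 'cx': 321.48359252227687, 'cy': 242.84578007525184, 'position': array([1043.88327358,  152.16082764,  957.92525473]), 'rotation': array([ 0.52428442, -0.00333013,  1.83945296])}
top {'fx': 578.573613989271, 'fy': 578.573613989271, 'cx': 330.76346558892095, 'cy': 234.01266535805533, 'position': array([ 394.80138624,   29.32029115, 1284.68822303]), 'rotation': array([ 0.13375386, -0.01506264, -1.54711005])}
```

View pics/scene0.png

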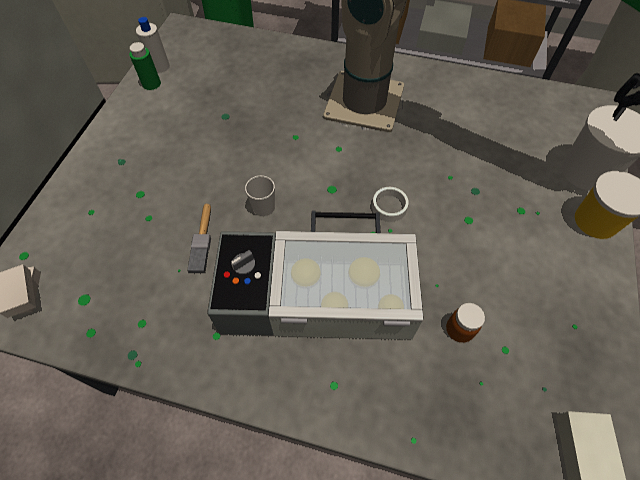

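View pics/top0.png

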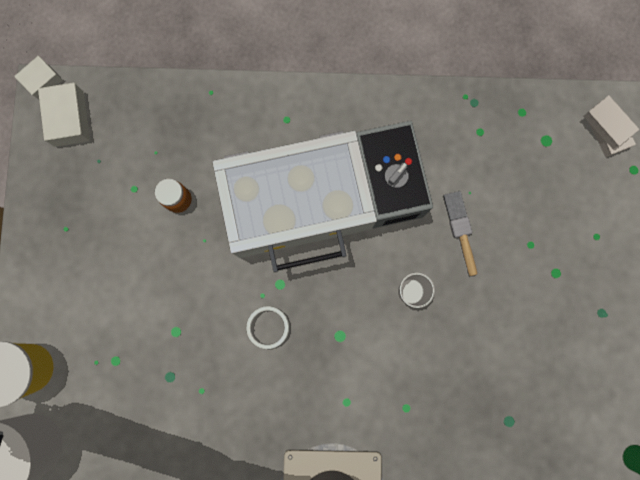

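```bash
cat > h.py <<'E'
import numpy as np,cv2
from scipy.spatial.transform import Rotation as R
from cell import ctrl,vision
def cam(n):
    p=vision.camera_params(n); return p,R.from_euler('xyz',p['rotation']).as_matrix(),np.array(p['position'])
def ray(n,u,v):
    p,M,c=cam(n); return c,M@np.array([(u-p['cx'])/p['fx'],-(v-p['cy'])/p['fy'],-1])
def atz(n,u,v,z):
    c,r=ray(n,u,v); return c+r*(z-c[2])/r[2]
def atd(n,u,v,d):
    c,r=ray(n,u,v); return c+r*d
def proj(n,P):
    p,M,c=cam(n); q=(np.atleast_2d(P)-c)@M; d=-q[:,2]
    return np.c_[p['cx']+p['fx']*q[:,0]/d,p['cy']-p['fy']*q[:,1]/d,d]
E
python3 - <<'E'
from h import *
im=cv2.imread('pics/top0.png'); c=im[110:285,200:440]; cv2.imwrite('pics/topc.png',cv2.resize(c,None,fx=3.3,fy=3.3,interpolation=cv2.INTER_CUBIC))
im=cv2.imread('pics/scene0.png'); c=im[200:345,200:430]; cv2.imwrite('pics/scc.png',cv2.resize(c,None,fx=3.4,fy=3.4,interpolation=cv2.INTER_CUBIC))
d=np.load('pics/top0.npy');ds=np.load('pics/scene0.npy')
for u,v in[(397,140),(397,200),(225,200),(310,262),(268,328),(500,300)]: print(u,v,d[v,u],atd('top',u,v,d[v,u]))
for u,v in[(245,245),(240,295),(275,280),(345,215),(330,350)]: print(u,v,ds[v,u],atd('scene',u,v,ds[v,u]))
E
```

```text
397 140 1189.3104 [ 748.46524639 -115.84928729  133.95308908]
397 200 1174.4084 [ 623.37126322 -117.133602    132.13220211]
225 200 1170.0299 [614.28199931 231.10520536 131.19023407]
310 262 1155.4515 [492.89517599  55.75202634 131.60945215]
268 328 1268.4939 [356.9492525  146.69750476  -1.88229601]
500 300 1282.2051 [ 4.30193528e+02 -3.64396573e+02  2.29292617e-01]
245 245 950.944 [ 630.83093732 -126.11861032  131.90110035]
240 295 893.59924 [741.0847912  -95.95374764 132.04373997]
275 280 909.1704 [691.81751155 -39.19588026 133.03802144]
345 215 990.34174 [500.38001083  58.989854   131.41650017]
330 350 970.4996 [762.39039499  96.98787535   2.31817895]
```

View pics/topc.png

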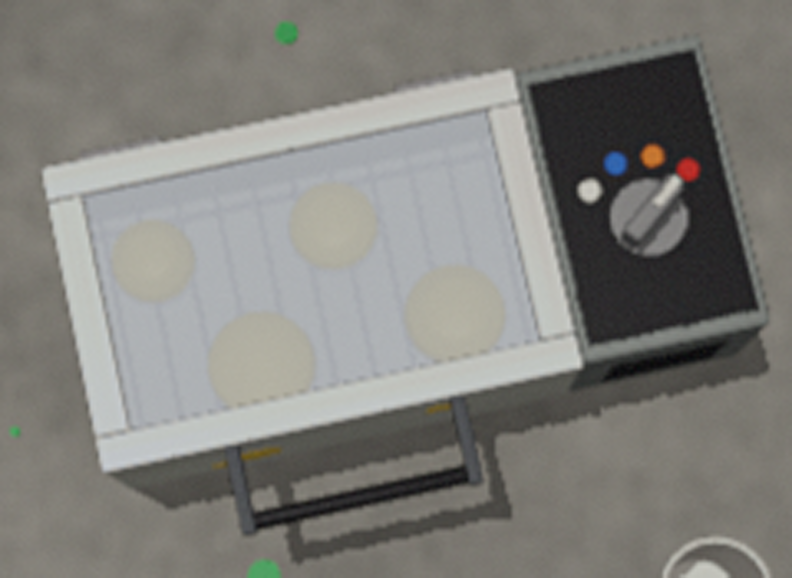

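View pics/scc.png

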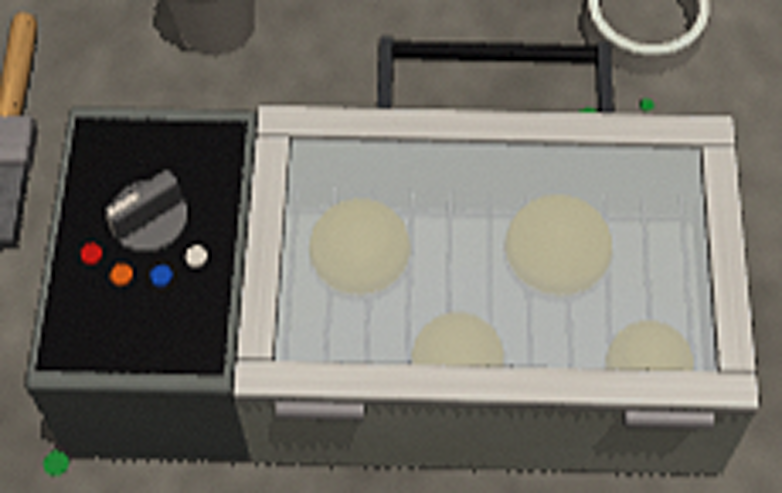

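Run:
```python
from h import *
def top(x,y,z): return atz('top',200+(x+.5)/3.3-.5,110+(y+.5)/3.3-.5,z)
def sc(x,y,z): return atz('scene',200+(x+.5)/3.4-.5,200+(y+.5)/3.4-.5,z)
T={k:top(*v) for k,v in dict(bl=(43,168,134),br=(515,70,134),fr=(582,365,134),fl=(103,470,134),cb=(698,38,132),cf=(763,322,132),tubeL=(250,520,127),tubeR=(472,475,127),knob=(649,217,138),w=(590,190,133),b=(615,163,133),o=(652,155,133),r=(687,169,133)).items()}
S={k:sc(*v) for k,v in dict(fr=(260,106,134),fl=(733,117,134),br=(236,394,134),bl=(757,402,134),knob=(147,215,138),r=(91,253,133),o=(121,274,133),b=(161,275,133),w=(196,256,133),tubeR=(390,51,127),tubeL=(600,58,127)).items()}
for n,D in(('top',T),('scene',S)):
    print(n)
    for k,v in D.items(): print(k,v.round(1))
    print('w',np.linalg.norm((D['fl']-D['fr'])),'d',np.linalg.norm(D['bl']-D['fl']))
    A=D['tubeL']-D['tubeR']; print('yaw',np.arctan2(-A[0],A[1]),len(A),np.linalg.norm(A))
    A=D['fl']-D['fr']; print('yaw',np.arctan2(-A[0],A[1]))
    A=D['bl']-D['br']; print('yaw',np.arctan2(-A[0],A[1]))
    yaw=np.arctan2(-A[0],A[1])
    print('tube mid',(D['tubeL']+D['tubeR'])/2,'ctr',(D['fl']+D['fr']+D['bl']+D['br'])/4)
    for k in 'wbor': print(k,np.linalg.norm((D[k]-D['knob'])[:2]),np.arctan2(*(D[k]-D['knob'])[[1,0]]))
```

```text
top
bl [694.7 259.5 134. ]
br [765.4 -30.6 134. ]
fr [580.3 -74.9 134. ]
fl [508.6 213.9 134. ]
cb [ 790.1 -145.1  132. ]
cf [ 610.3 -186.1  132. ]
tubeL [481.1 124.7 127. ]
tubeR [511.9  -9.3 127. ]
knob [ 673.  -114.6  138. ]
w [690.3 -78.5 133. ]
b [707.9 -93.8 133. ]
o [ 713.6 -116.7  133. ]
r [ 705.3 -138.6  133. ]
w 297.55472893456954 d 191.58818098408616
yaw 0.22580069695894545 3 137.533550591416
yaw 0.2435563929567948
yaw 0.23932303219012668
tube mid [496.47488506  57.69750763 127.        ] ctr [637.25174472  91.9874197  134.        ]
w 40.03839622016684 1.1235468583136592
b 40.63492601096592 0.5371262771275633
o 40.7099746142428 -0.05299281561529718
r 40.25383527998052 -0.6382197977904647
scene
fr [581.1 -73.3 134. ]
fl [509.3 215.7 134. ]
br [767.2 -26.2 134. ]
bl [693. 260. 134.]
knob [ 674.8 -113.6  138. ]
r [ 705.5 -138.5  133. ]
o [ 713.7 -116.3  133. ]
b [708.  -93.2 133. ]
w [690.6 -77.4 133. ]
tubeR [514.7  -7.  127. ]
tubeL [483.5 125.7 127. ]
w 297.8230774954025 d 188.94305771166748
yaw 0.23094807757250288 3 136.33171328227806
yaw 0.24344988233349102
yaw 0.25371235113799995
tube mid [499.09116649  59.34968461 127.        ] ctr [637.63672477  94.06198559 134.        ]
w 39.520245156731846 1.1573748372691628
b 38.978875545897154 0.5501258210970438
o 39.034763484121186 -0.06913835972267332
r 39.56623838317949 -0.6809750771570411
```

```bash
cat >> h.py <<'E'
def to(P,yaw=None):
    s=ctrl.read_state(); M=R.from_euler('xyz',s['tool_rot']).as_matrix()
    d=M.T@(np.array(P,float)-s['eef_pos']); t=0
    if yaw is not None:
        t=-((yaw-s['tool_rot'][2]+np.pi/2)%np.pi-np.pi/2)
    print('t',round(s['clock'],2),'pos',s['eef_pos'].round(1),'rot',s['tool_rot'].round(3),'w',round(s['width'],1),'F',s['force'].round(1),'| slide',d.round(1),'turn',round(t,3),'q7',s['qpos'][6].round(2))
E
python3 -c "
from h import *
to((674,-114,230),2.485)"
```

```text
t 0.1 pos [181.8 623.5 230.5] rot [-3.14  -0.     2.858] w 85.3 F [ 0.1 -2.4  0.4] | slide [-679.  -570.1    1.5] turn 0.373 q7 -0.02
```

>>> play_rows(
  slide=[
    [-40,-33,0],
    [-80,-67,0],
    [-125,-105,0],
    [-170,-143,0],
    [-210,-176,0],
  ],
  turn=[0,0,0.05,0.1,0.15],
  fingers=[0.5,0.5,0.5,0.5,0.5],
)

```text
clock: 0.72
eef_pos: [335.1, 393.4, 230.6]
tool_rot: [-3.139, 0.001, 2.705]
force: [0.2, 1.4, 0.7]
width: 42.5
```

```bash
python3 -c "
from h import *
to((674,-114,230),2.485)"
```

```text
t 0.72 pos [335.1 393.4 230.6] rot [-3.139e+00  1.000e-03  2.705e+00] w 42.5 F [0.2 1.4 0.7] | slide [-521.5 -316.7    1.7] turn 0.22 q7 0.26
```

>>> play_rows(
  slide=[
    [-50,-30,0],
    [-100,-61,0],
    [-150,-91,0],
    [-200,-121,0],
    [-250,-152,0],
  ],
  turn=[0.04,0.08,0.12,0.17,0.22],
  fingers=[0.5,0.5,0.5,0.5,0.5],
)

```text
clock: 1.35
eef_pos: [498.2, 148.5, 231.0]
tool_rot: [-3.139, 0.001, 2.484]
force: [0.9, 0.5, -0.2]
width: 42.6
```

```bash
python3 -c "
from h import *
to((674,-114,230),2.485)"
```

```text
t 1.35 pos [498.2 148.5 231. ] rot [-3.139e+00  1.000e-03  2.484e+00] w 42.6 F [ 0.9  0.5 -0.2] | slide [-299.6 -100.3    1.5] turn -0.001 q7 0.67
```

>>> play_rows(
  slide=[
    [-55,-19,0],
    [-115,-39,0],
    [-175,-59,0],
    [-230,-77,0],
    [-270,-90,0],
  ],
  turn=[0,0,0,0,0],
  fingers=[0.5,0.5,0.5,0.5,0.5],
)

```text
clock: 1.98
eef_pos: [657.5, -91.1, 230.9]
tool_rot: [-3.138, 0.001, 2.481]
force: [1.0, -0.1, -0.3]
width: 42.6
```

```bash
python3 -c "
from h import *
to((674,-114,185),2.485)"
```

```text
t 1.98 pos [657.5 -91.1 230.9] rot [-3.138e+00  1.000e-03  2.481e+00] w 42.6 F [ 1.  -0.1 -0.3] | slide [-27.   -7.9  45.9] turn -0.004 q7 1.11
```

>>> play_rows(
  slide=[
    [-15,-5,10],
    [-27,-8,25],
    [-27,-8,40],
    [-27,-8,46],
    [-27,-8,46],
  ],
  turn=[0,0,0,0,0],
  fingers=[0.5,0.5,0.5,0.5,0.5],
)

```text
clock: 2.6
eef_pos: [673.3, -112.4, 184.3]
tool_rot: [-3.138, -0.001, 2.483]
force: [0.3, -1.0, 0.9]
width: 42.5
```

```bash
python3 - <<'E'
from h import *
to((674,-114,141),2.485)
for n in('scene','top'):
    im,d=vision.get_image(n); 
    u,v,_=proj(n,(674,-114,150))[0].astype(int)
    cv2.imwrite(f'pics/{n}1.png',cv2.resize(im[max(v-70,0):v+70,u-80:u+80],None,fx=4,fy=4,interpolation=cv2.INTER_CUBIC))
    print(n,u,v)
E
python3 -c "
import cv2,numpy as np
cv2.imwrite('pics/k1.png',cv2.resize(np.hstack([cv2.imread('pics/scene1.png'),cv2.imread('pics/top1.png')]),None,fx=.62,fy=.62))"
```

```text
t 2.6 pos [ 673.3 -112.4  184.3] rot [-3.138e+00 -1.000e-03  2.483e+00] w 42.5 F [ 0.3 -1.   0.9] | slide [-1.5 -0.7 43.3] turn -0.002 q7 1.14
scene 241 259
top 396 173
```

View pics/k1.png

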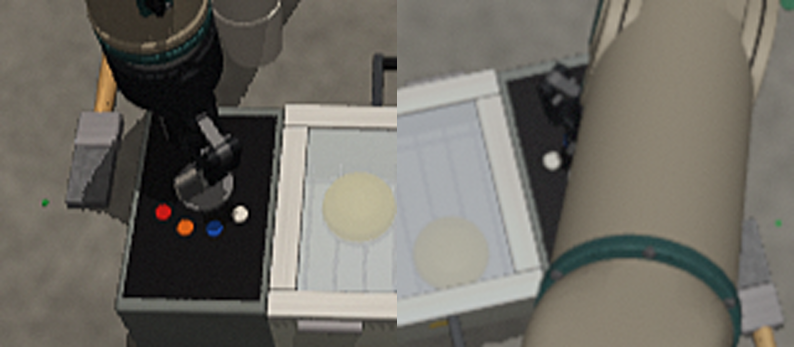

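The scene view shows the fingers above the knob, one on each side of the bar. The red, orange, blue and white dots are visible in front of it. Descending.

>>> play_rows(
  slide=[
    [-1,0,10],
    [-1,0,20],
    [-1,0,30],
    [-1,0,38],
    [-1,0,43],
  ],
  turn=[0,0,0,0,0],
  fingers=[0.5,0.5,0.5,0.5,0.5],
)

```text
clock: 3.32
eef_pos: [674.6, -114.0, 141.6]
tool_rot: [-3.138, 0.001, 2.483]
force: [-0.4, -0.7, -0.1]
width: 42.8
```

>>> play_rows(
  slide=[
    [0,0,0],
    [0,0,0],
    [0,0,0],
    [0,0,0],
    [0,0,0],
  ],
  turn=[0,0,0,0,0],
  fingers=[0.3,0.15,0,0,0],
)

```text
clock: 3.95
eef_pos: [673.9, -115.1, 141.8]
tool_rot: [-3.137, 0.001, 2.482]
force: [-4.7, -3.1, 3.1]
width: 11.9
```

Run:
```python
from h import *
to((674,-114,141),2.485)
print(ctrl.read_state()['torque'])
```

```text
t 3.95 pos [ 673.9 -115.1  141.8] rot [-3.137e+00  1.000e-03  2.482e+00] w 11.9 F [-4.7 -3.1  3.1] | slide [0.6 0.9 0.8] turn -0.003 q7 1.15
[-0.7037706   0.89660562 -0.00805698]
```

>>> play_rows(
  slide=[
    [0,0,0],
    [0,0,0],
    [0,0,0],
    [0,0,0],
    [0,0,0],
  ],
  turn=[-0.12,-0.24,-0.36,-0.48,-0.6],
  fingers=[0,0,0,0,0],
)

```text
clock: 4.58
eef_pos: [674.1, -114.6, 141.8]
tool_rot: [-3.138, -0.002, 3.086]
force: [-1.9, -0.9, 0.2]
width: 11.9
```

Run:
```python
from h import *
to((674,-114.5,141.6),3.685)
print(ctrl.read_state()['torque'])
```

```text
t 4.58 pos [ 674.1 -114.6  141.8] rot [-3.138e+00 -2.000e-03  3.086e+00] w 11.9 F [-1.9 -0.9  0.2] | slide [0.1 0.1 0.2] turn -0.599 q7 1.63
[-0.25574091  0.4412647  -0.09325445]
```

>>> play_rows(
  slide=[
    [0,0,0],
    [0,0,0],
    [0,0,0],
    [0,0,0],
    [0,0,0],
  ],
  turn=[-0.12,-0.24,-0.36,-0.48,-0.6],
  fingers=[0,0,0,0,0],
)

```text
clock: 5.2
eef_pos: [674.0, -114.1, 141.8]
tool_rot: [-3.14, -0.003, -2.593]
force: [-3.5, -1.6, -0.4]
width: 11.6
```

>>> play_rows(
  slide=[
    [0,0,0],
    [0,0,0],
    [0,0,0],
    [0,0,0],
    [0,0,0],
  ],
  turn=[0,0,0,0,0],
  fingers=[0,0.2,0.5,0.5,0.5],
)

```text
clock: 5.82
eef_pos: [674.3, -113.8, 142.0]
tool_rot: [-3.14, -0.003, -2.593]
force: [-0.4, -0.3, 0.3]
width: 42.9
```

Run:
```python
from h import *
to((674,-114.5,141.6),3.685)
```

```text
t 5.83 pos [ 674.3 -113.8  142. ] rot [-3.140e+00 -3.000e-03 -2.593e+00] w 42.9 F [-0.4 -0.3  0.3] | slide [ 0.7 -0.5  0.4] turn 0.005 q7 2.11
```

>>> play_rows(
  slide=[
    [0,0,-10],
    [0,0,-30],
    [0,0,-60],
    [0,0,-85],
    [0,0,-95],
  ],
  turn=[0,0,0,0,0],
  fingers=[0.5,0.5,0.5,0.5,0.5],
)

```text
clock: 6.45
eef_pos: [675.5, -113.5, 239.4]
tool_rot: [-3.138, 0.0, -2.594]
force: [0.4, -0.1, -0.3]
width: 42.5
```

Run:
```python
from h import *
to((480,60,235),1.814)
```

```text
t 6.45 pos [ 675.5 -113.5  239.4] rot [-3.138  0.    -2.594] w 42.5 F [ 0.4 -0.1 -0.3] | slide [ 76.5 250.    3.6] turn -1.266 q7 2.13
```

>>> play_rows(
  slide=[
    [14,45,0],
    [29,95,0],
    [45,147,0],
    [60,197,0],
    [73,238,0],
  ],
  turn=[0.15,0.32,0.49,0.66,0.83],
  fingers=[0.5,0.5,0.5,0.5,0.5],
)

```text
clock: 7.08
eef_pos: [487.2, 53.0, 238.4]
tool_rot: [-3.14, 0.002, 2.855]
force: [0.3, 1.2, 0.7]
width: 42.5
```

Run:
```python
from h import *
to((480,60,235),1.814)
for n in('scene','top'):
    im,d=vision.get_image(n); cv2.imwrite(f'pics/{n}2.png',im)
    u,v,_=proj(n,(674,-114,150))[0].astype(int)
    cv2.imwrite(f'pics/{n}2c.png',cv2.resize(im[max(v-50,0):v+50,u-60:u+60],None,fx=3,fy=3,interpolation=cv2.INTER_CUBIC))
cv2.imwrite('pics/k2.png',np.hstack([cv2.imread('pics/scene2c.png'),cv2.imread('pics/top2c.png')]))
```

```text
t 7.08 pos [487.2  53.  238.4] rot [-3.140e+00  2.000e-03  2.855e+00] w 42.5 F [0.3 1.2 0.7] | slide [8.9 4.7 3.4] turn 1.041 q7 1.12
```

View pics/k2.png

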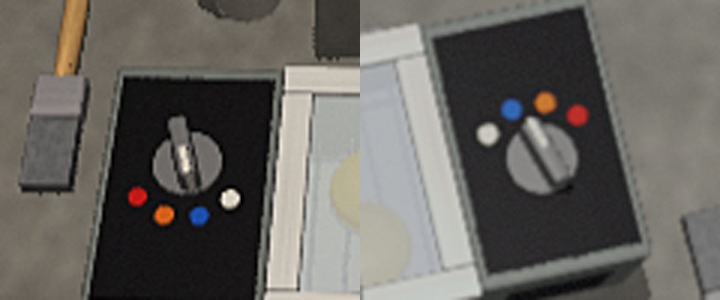

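Run:
```python
from h import *
for n in('scene','top'):
    im=cv2.imread(f'pics/{n}2.png'); u,v,_=proj(n,(674,-114,150))[0].astype(int)
    cv2.imwrite(f'pics/{n}2z.png',cv2.resize(im[v-22:v+22,u-22:u+22],None,fx=9,fy=9,interpolation=cv2.INTER_NEAREST)); print(n,u,v)
    for val in(0.6,0.9,1.2,0.3):
        a=0.9-val+.243; D=np.array([np.cos(a),np.sin(a),0])*23
        c=np.array([674,-114,164]); print(val,((proj(n,np.array([c+D,c-D]))[:,:2]-[u-22,v-22])*9).round())
cv2.imwrite('pics/k2z.png',np.hstack([cv2.imread('pics/scene2z.png'),cv2.imread('pics/top2z.png')]))
```

```text
scene 241 259
0.6 [[216. 264.]
 [178.  89.]]
0.9 [[185. 268.]
 [209.  85.]]
1.2 [[155. 263.]
 [239.  90.]]
0.3 [[246. 253.]
 [149. 100.]]
top 396 173
0.6 [[160.  99.]
 [266. 276.]]
0.9 [[189.  88.]
 [238. 287.]]
1.2 [[220.  86.]
 [207. 289.]]
0.3 [[136. 118.]
 [291. 257.]]
```

View pics/k2z.png

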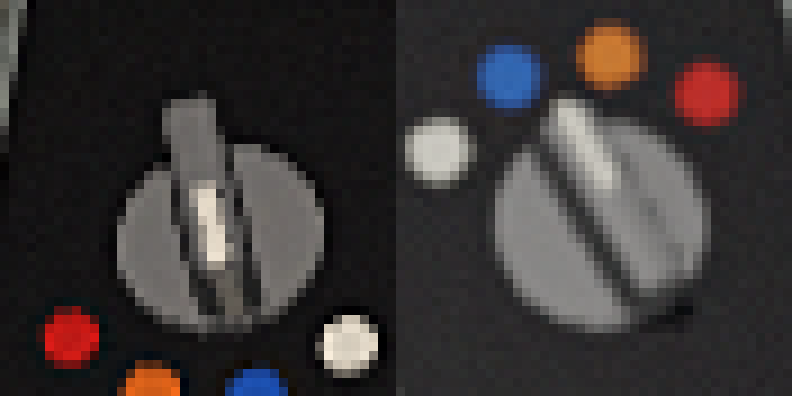

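The knob zoom shows the pointer line from about (565,100) to (272+396,270). That matches the projected 0.6 detent, so it is on blue. Next, the handle.

>>> play_rows(
  slide=[
    [0,0,0],
    [0,0,0],
    [0,0,0],
    [0,0,0],
    [0,0,0],
  ],
  turn=[0.17,0.34,0.51,0.68,0.85],
  fingers=[0.36,0.36,0.36,0.36,0.36],
)

```text
clock: 7.8
eef_pos: [485.5, 54.7, 238.3]
tool_rot: [-3.139, 0.001, 2.008]
force: [0.6, -0.2, 0.7]
width: 30.7
```

Run:
```python
from h import *
to((498,58.5,165),1.814)
```

```text
t 7.8 pos [485.5  54.7 238.3] rot [-3.139e+00  1.000e-03  2.008e+00] w 30.7 F [ 0.6 -0.2  0.7] | slide [-1.8 13.2 73.2] turn 0.194 q7 0.4
```

>>> play_rows(
  slide=[
    [-1,7,15],
    [-2,13,35],
    [-2,13,55],
    [-2,13,70],
    [-2,13,73],
  ],
  turn=[0.1,0.194,0.194,0.194,0.194],
  fingers=[0.36,0.36,0.36,0.36,0.36],
)

```text
clock: 8.43
eef_pos: [497.5, 57.9, 164.3]
tool_rot: [-3.137, 0.001, 1.814]
force: [-0.1, -0.0, -0.1]
width: 30.7
```

Run:
```python
from h import *
to((498,58.5,112),1.814)
im,d=vision.get_image('scene'); u,v,_=proj('scene',(498,58.5,127))[0].astype(int)
cv2.imwrite('pics/h3.png',cv2.resize(im[v-60:v+60,u-70:u+70],None,fx=5,fy=5,interpolation=cv2.INTER_CUBIC))
s=ctrl.read_state()['eef_pos'];print((proj('scene',np.array([s,[498,58.5,127]]))[:,:2]-[u-70,v-60])*5)
```

```text
t 8.43 pos [497.5  57.9 164.3] rot [-3.137e+00  1.000e-03  1.814e+00] w 30.7 F [-0.1 -0.  -0.1] | slide [ 0.5  0.8 52.3] turn 0.0 q7 0.28
[[357.91573335 251.46392565]
 [354.73257559 300.95844773]]
```

View pics/h3.png

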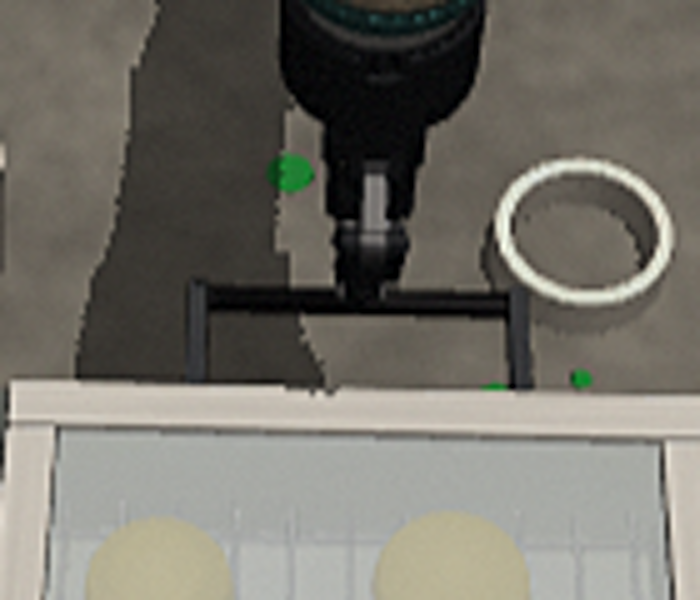

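The image shows the tube's axis at about (360,302), where the estimate projects to (355,301). The fingers are centred over it. Descending.

>>> play_rows(
  slide=[
    [0,0.5,10],
    [0,0.5,22],
    [0,0.5,34],
    [0,0.5,46],
    [0,0.5,52],
  ],
  turn=[0,0,0,0,0],
  fingers=[0.36,0.36,0.36,0.36,0.36],
)

```text
clock: 9.1
eef_pos: [497.6, 57.9, 111.6]
tool_rot: [-3.137, 0.001, 1.814]
force: [0.7, -0.3, -0.8]
width: 30.7
```

>>> play_rows(
  slide=[
    [0,0,0],
    [0,0,0],
    [0,0,0],
    [0,0,0],
    [0,0,0],
  ],
  turn=[0,0,0,0,0],
  fingers=[0.25,0.1,0,0,0],
)

```text
clock: 9.72
eef_pos: [496.5, 57.6, 111.5]
tool_rot: [-3.135, 0.001, 1.814]
force: [-4.7, -1.4, 1.8]
width: 9.8
```

```bash
cat >> h.py <<'E'
YAW=0.243
def arc(P0,degs):
    # tcp path, tube at lid angle 0 at P0's pose; world positions
    s=ctrl.read_state(); M=R.from_euler('xyz',s['tool_rot']).as_matrix(); p=s['eef_pos']
    a0=np.arctan2(7,242)
    for d in degs:
        a=a0+np.deg2rad(d); r=np.hypot(242,7)
        dx=242-r*np.cos(a); dz=r*np.sin(a)-7
        W=np.array(P0)+[dx*np.cos(YAW),dx*np.sin(YAW),dz]
        print(d,W.round(1),(M.T@(W-p)).round(1))
E
python3 - <<'E'
from h import *
s=ctrl.read_state(); to(s['eef_pos'])
arc(s['eef_pos'],range(0,64,3))
E
```

```text
t 9.72 pos [496.5  57.6 111.5] rot [-3.135e+00  1.000e-03  1.814e+00] w 9.8 F [-4.7 -1.4  1.8] | slide [0. 0. 0.] turn 0 q7 0.31
0 [496.5  57.6 111.5] [0. 0. 0.]
3 [497.2  57.8 124.2] [ -0.    0.6 -12.7]
6 [498.5  58.1 136.8] [ -0.    1.9 -25.3]
9 [500.4  58.6 149.3] [ -0.    3.8 -37.8]
12 [503.   59.3 161.7] [ -0.1   6.4 -50.2]
15 [506.2  60.1 173.9] [ -0.1   9.6 -62.5]
18 [510.1  61.  186. ] [ -0.1  13.5 -74.5]
21 [514.5  62.1 197.8] [ -0.1  18.  -86.4]
24 [519.5  63.4 209.4] [ -0.1  23.1 -98. ]
27 [525.2  64.8 220.6] [-1.000e-01  2.880e+01 -1.093e+02]
30 [531.3  66.3 231.6] [-1.000e-01  3.510e+01 -1.203e+02]
33 [538.1  68.  242.2] [-1.00e-01  4.19e+01 -1.31e+02]
36 [545.3  69.8 252.4] [  -0.2   49.4 -141.3]
39 [553.1  71.7 262.3] [  -0.2   57.3 -151.1]
42 [561.4  73.7 271.7] [  -0.2   65.7 -160.6]
45 [570.1  75.9 280.6] [  -0.2   74.7 -169.6]
48 [579.2  78.2 289.1] [  -0.2   84.  -178.1]
51 [588.8  80.5 297. ] [  -0.2   93.9 -186.1]
54 [598.8  83.  304.4] [  -0.2  104.1 -193.6]
57 [609.1  85.6 311.3] [-2.000e-01  1.147e+02 -2.006e+02]
60 [619.8  88.2 317.6] [-2.000e-01  1.256e+02 -2.070e+02]
63 [630.8  90.9 323.3] [  -0.3  136.9 -212.8]
```

>>> play_rows(
  slide=[
    [0,0,-4],
    [0,0.5,-12],
    [0,1.5,-21],
    [0,2.5,-30],
    [0,4,-38],
  ],
  turn=[0,0,0,0,0],
  fingers=[0,0,0,0,0],
)

```text
clock: 10.35
eef_pos: [500.6, 58.6, 150.3]
tool_rot: [-3.135, 0.001, 1.814]
force: [-3.6, -1.2, -3.5]
width: 10.0
```

Run:
```python
from h import *
to((500,58,150))
arc((496.5,57.6,111.5),range(9,30,3))
```

```text
t 10.35 pos [500.6  58.6 150.3] rot [-3.135e+00  1.000e-03  1.814e+00] w 10.0 F [-3.6 -1.2 -3.5] | slide [-0.5 -0.7  0.3] turn 0 q7 0.29
9 [500.5  58.6 149.3] [-0.  -0.1  1. ]
12 [503.   59.2 161.7] [ -0.    2.5 -11.4]
15 [506.3  60.  173.9] [ -0.1   5.7 -23.6]
18 [510.1  61.  185.9] [ -0.1   9.6 -35.7]
21 [514.5  62.1 197.8] [ -0.1  14.  -47.6]
24 [519.6  63.3 209.3] [ -0.1  19.1 -59.2]
27 [525.2  64.7 220.6] [ -0.1  24.9 -70.5]
```

Forces are small and the lid is following.

>>> play_rows(
  slide=[
    [0,2.5,-11.5],
    [0,5.5,-23.5],
    [0,9.5,-35.5],
    [0,14,-47.5],
    [0,19,-59],
  ],
  turn=[0,0,0,0,0],
  fingers=[0,0,0,0,0],
)

```text
clock: 10.98
eef_pos: [519.8, 63.4, 210.1]
tool_rot: [-3.135, 0.001, 1.814]
force: [-2.4, -1.0, -1.6]
width: 9.7
```

Run:
```python
from h import *
to((500,58,150))
arc((496.5,57.6,111.5),range(24,43,3))
```

```text
t 10.97 pos [519.8  63.4 210.1] rot [-3.135e+00  1.000e-03  1.814e+00] w 9.7 F [-2.4 -1.  -1.6] | slide [ -0.4 -20.1  60.2] turn 0 q7 0.25
24 [519.6  63.3 209.3] [-0.  -0.2  0.8]
27 [525.2  64.7 220.6] [ -0.    5.5 -10.5]
30 [531.4  66.2 231.6] [ -0.1  11.8 -21.5]
33 [538.1  67.9 242.2] [ -0.1  18.6 -32.2]
36 [545.4  69.7 252.4] [ -0.1  26.  -42.5]
39 [553.1  71.6 262.2] [ -0.1  34.  -52.4]
42 [561.4  73.7 271.6] [ -0.1  42.4 -61.8]
```

>>> play_rows(
  slide=[
    [0,5.5,-10.5],
    [0,12,-21.5],
    [0,18.5,-32],
    [0,26,-42.5],
    [0,34,-52.5],
  ],
  turn=[0,0,0,0,0],
  fingers=[0,0,0,0,0],
)

```text
clock: 11.6
eef_pos: [553.7, 71.8, 263.2]
tool_rot: [-3.135, 0.001, 1.814]
force: [-2.6, -1.3, -1.3]
width: 9.8
```

Run:
```python
from h import *
to((500,58,150))
arc((496.5,57.6,111.5),range(39,61,3))
im,d=vision.get_image('scene'); cv2.imwrite('pics/s4.png',im)
```

```text
t 11.6 pos [553.7  71.8 263.2] rot [-3.135e+00  1.000e-03  1.814e+00] w 9.8 F [-2.6 -1.3 -1.3] | slide [ -0.3 -54.8 113.5] turn 0 q7 0.23
39 [553.1  71.6 262.2] [-0.  -0.6  0.9]
42 [561.4  73.7 271.6] [-0.   7.8 -8.5]
45 [570.1  75.8 280.6] [ -0.   16.7 -17.5]
48 [579.3  78.1 289. ] [ -0.1  26.1 -26. ]
51 [588.8  80.5 297. ] [ -0.1  35.9 -34. ]
54 [598.8  83.  304.4] [ -0.1  46.2 -41.5]
57 [609.2  85.5 311.3] [ -0.1  56.8 -48.5]
60 [619.8  88.2 317.6] [ -0.1  67.7 -54.9]
```

View pics/s4.png

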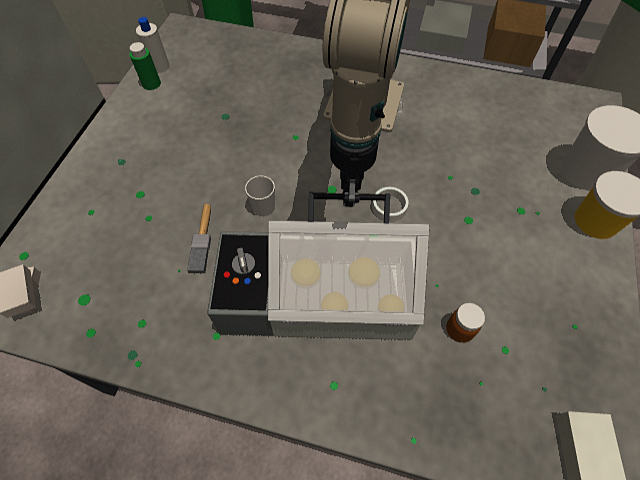

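The lid is open about 39°, with the bar held at about (350,197). The knob is still on blue and the bystanders are untouched.

>>> play_rows(
  slide=[
    [0,8,-8.5],
    [0,17,-17.5],
    [0,26,-26],
    [0,36,-34],
    [0,46,-41.5],
  ],
  turn=[0,0,0,0,0],
  fingers=[0,0,0,0,0],
)

```text
clock: 12.28
eef_pos: [601.5, 83.7, 306.4]
tool_rot: [-3.14, 0.002, 1.814]
force: [-0.2, -0.6, -3.2]
width: 9.8
```

Run:
```python
from h import *
to((500,58,150))
arc((496.5,57.6,111.5),[54,56,58,59,60,61])
```

```text
t 12.28 pos [601.5  83.7 306.4] rot [-3.140e+00  2.000e-03  1.814e+00] w 9.8 F [-0.2 -0.6 -3.2] | slide [  -0.2 -104.4  156.6] turn 0 q7 0.21
54 [598.8  83.  304.4] [-0.  -2.7  2. ]
56 [605.7  84.7 309. ] [-0.   4.3 -2.6]
58 [612.7  86.4 313.4] [-0.1 11.5 -7. ]
59 [616.2  87.3 315.5] [-0.1 15.2 -9.2]
60 [619.8  88.2 317.6] [ -0.1  18.9 -11.2]
61 [623.5  89.1 319.6] [ -0.1  22.6 -13.2]
```

>>> play_rows(
  slide=[
    [0,4.5,-2.5],
    [0,11.5,-7],
    [0,16,-9.5],
    [0,18,-10.8],
    [0,18,-10.8],
  ],
  turn=[0,0,0,0,0],
  fingers=[0,0,0,0,0],
)

```text
clock: 12.9
eef_pos: [619.1, 88.0, 317.2]
tool_rot: [-3.14, 0.002, 1.814]
force: [-2.7, -2.1, 3.2]
width: 9.7
```

Run:
```python
from h import *
to((500,58,150))
arc((496.5,57.6,111.5),[58,60,62])
for n in('scene','top'):
    im,d=vision.get_image(n); cv2.imwrite(f'pics/{n}5.png',im); np.save(f'pics/{n}5.npy',d)
```

```text
t 12.9 pos [619.1  88.  317.2] rot [-3.140e+00  2.000e-03  1.814e+00] w 9.7 F [-2.7 -2.1  3.2] | slide [-1.000e-01 -1.225e+02  1.674e+02] turn 0 q7 0.2
58 [612.7  86.4 313.4] [-0.  -6.6  3.8]
60 [619.8  88.2 317.6] [-0.   0.8 -0.3]
62 [627.1  90.  321.5] [-0.1  8.3 -4.2]
```

View pics/scene5.png

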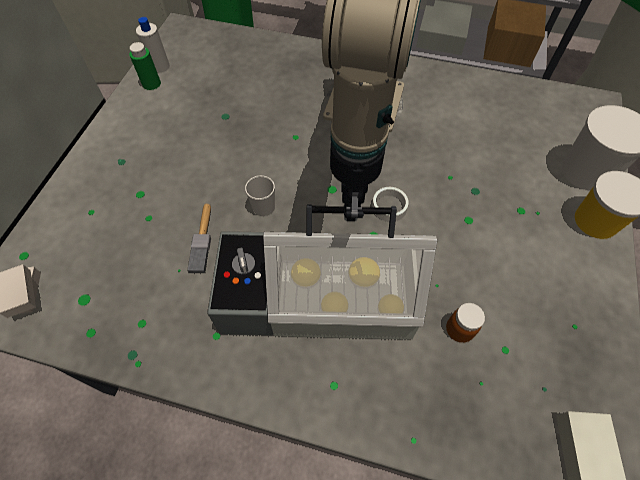

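View pics/top5.png

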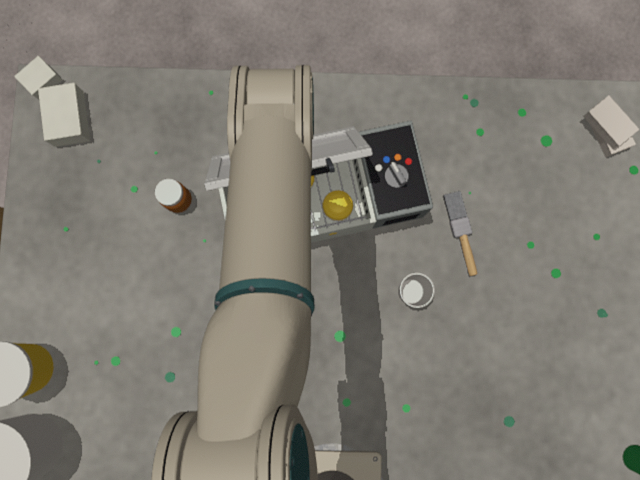

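Run:
```python
from h import *
d=np.load('pics/scene5.npy')
P=np.array([atd('scene',u,v,d[v,u]) for u,v in[(280,241),(300,242),(320,242),(375,243),(400,244),(425,244),(280,239),(425,242),(290,319),(340,321),(400,322),(426,265),(423,285),(420,305)]])
P0=np.array([638,93,0]);c,s=np.cos(.243),np.sin(.243)
Q=(P-P0)@np.array([[c,-s,0],[s,c,0],[0,0,1]])
print(Q.round(1)); print(np.degrees(np.arctan2(Q[:,2]-120,97-Q[:,0])).round(1), np.hypot(Q[:,2]-120,97-Q[:,0]).round())
t=ctrl.read_state()['eef_pos']; 
for dz in(15.5,):
    q=(t+[0,0,dz]-P0)@np.array([[c,-s,0],[s,c,0],[0,0,1]]); print(q,np.degrees(np.arctan2(q[2]-120,97-q[0]))-1.66)
```

```text
[[  17.7 -119.7  285.5]
 [  16.3  -85.4  281.2]
 [  16.9  -50.6  284. ]
 [  16.9   44.3  285. ]
 [  17.4   87.5  284.5]
 [  16.9  130.3  285.6]
 [  14.1 -119.9  286.2]
 [  14.7  129.9  288.8]
 [ 102.9 -105.9  134.7]
 [ 104.    -9.7  133.7]
 [ 103.8  105.   135.9]
 [  38.4  137.6  248.9]
 [  59.3  138.2  209.9]
 [  81.4  138.8  168.6]]
[ 64.4  63.4  64.   64.1  64.2  64.2  63.5  64.  112.  117.1 113.   65.6
  67.2  72.2] [184. 180. 182. 183. 183. 184. 186. 188.  16.  15.  17. 142.  98.  51.]
[-1.98180351e+01 -2.62438659e-01  3.32593845e+02] 59.55167797415994
```

>>> play_rows(
  slide=[
    [0,0.5,0],
    [0,0.5,0],
    [0,0.5,0],
    [0,0.5,0],
    [0,0.5,0],
  ],
  turn=[0,0,0,0,0],
  fingers=[0,0,0,0,0],
)

```text
clock: 13.62
eef_pos: [619.2, 88.1, 317.3]
tool_rot: [-3.14, 0.002, 1.814]
force: [-4.8, -1.3, 5.8]
width: 9.6
```

The slope of the lid face in the depth image is 60 to 61°, and kinematics gives 59.6°. The lid is steady, so I'm handing in.

Run:
```python
from h import *
to((619,88,317)); print(np.abs(ctrl.read_state()['qd']).max())
print(ctrl.finish_job())
```

```text
t 13.62 pos [619.2  88.1 317.3] rot [-3.140e+00  2.000e-03  1.814e+00] w 9.6 F [-4.8 -1.3  5.8] | slide [-0.  -0.2  0.3] turn 0 q7 0.2
0.0021856748641054546
the job is handed in; nothing more can be done
None
```

I turned the selector from red back two detents to blue, then pinched the lid's black bar and raised it to about 60°. I handed in at 13.6 s, still holding the bar.

- **Knob:** after I let go, the zoomed pictures showed the pointer on the 0.6 (blue) detent. A whole-scene view taken later showed it still there.
- **Lid angle:** it came out at 59.6° from the arm's position and 60 to 61° from the slope of the lid face in the depth image. Taking the angle from the hinge to the outer face gave 64° and more, because that face sits off the hinge line; I left that figure out.
- **Hold:** the arm was at rest with the fingers closed on the bar, reading 9.6 mm on the 12 mm tube. The wrist force was about 8 N.
- **Bystanders:** in the last pictures the jar, cup, tape roll and brush looked to be where they started; I compared these by eye.

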